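Hang the stamp shelf on its keyhole screws

TASK

Hang the little two-bay stamp shelf on the display panel: pass its two keyholes over the two screw heads, lay its back plate flat on the mounting plate and slide it down until it is fully home under both heads, pressing firmly but never forcing it. Then stand the hand stamp upright on the ledge, in either bay. Leave the ink pad, the tape roll and the stapler where they are.

Things in the scene. Friction and masses are not known exactly. Their poses are not given: they have to be found in the camera images.
- panel: Fixed display panel: perforated board, 300 mm wide, 190 high, with an aluminium mounting plate 200 x 90. Origin: on the counter, under the middle of the mounting plate's front face, which is the plane x = 0; x points into the panel, away from the robot, y left, z up. Wood frame: front at x = 2, top rail z = 172 to 190. Feet 4 thick reach 74 in front. Push the shelf on it with under 40 N.
- screw_mark (a point): Nominal midpoint of the two screws, on the mounting plate's face, z = 155 mm. They stand side by side 40 to its left and right. BUT the mounting plate is clamped by eye in oversize holes: it and both screws sit together up to 4 mm to the side and 7 mm above or below this mark. Shanks 5 across; washer and domed head 14 across, 3.8 to 8.7 out of the face.
- stamp_shelf: Loose shelf, 0.24 to 0.36 kg, on the counter. Origin: middle of the lower edge of its back plate's back face; x out of its back, y left, z up. Grey steel plate 144 wide, 84 high (mm), x = -3 to 0; wooden ledge x = -83 to -3, flat underside z = 0, top z = 9, front lip to z = 17; a middle divider makes two bays. Hung, its axes match the panel's and its x = 0 is the panel's x = 0.
- divider_grip (a point): Where to hold the shelf, from above: on the upright wooden divider, 12 mm thick (y = -6 to 6), x = -76 to -24, z = 9 to 65 of the shelf. This point is at x = -50, y = 0, z = 52 of the shelf.
- shelf_holes (a point): Midpoint of the two keyholes' round holes, on the back face (z = 50 of the shelf); the holes are at y = -40 and +40 and 22 mm across. Above z = 52 they taper to slots 7.5 wide from z = 60 to z = 70, closed at the top. With the heads through the holes and the plate flat on the mounting plate, the shelf slides down 17.5 mm.
- shelf_home (a point): Where the middle of the screws lies in the shelf when fully home (back face, z = 67.5 mm): shanks at the slots' upper ends, a hard stop. Wedge ribs beside the slots rise 2.5 from z = 64 to 72 and push the sprung heads (2.2 N per mm) out: it takes 5 to 10 N of push down; its weight is not enough. A plate not laid flat does not pass under the heads.
- wood_stamp: Loose hand stamp, 35 g, standing on the counter: wooden block 24 (x) by 36 (y), 14 high, with a turned red handle up to 20 across, 66 high in all (mm). Origin: centre of its underside, z up along the handle.
- left_washer (a joint): How far (m) the left screw's washer and head (y = +40) are pushed out along the shank: 0 free, about 0.0013 when the shelf is fully home.
- right_washer (a joint): The same for the right screw (y = -40).
- tin_ink_pad: Bystander: flat green tin ink pad, 65 x 96 x 14, right of the pencil sharpener. (mm) Origin: centre of its underside.
- tape_roll: Bystander: roll of paper tape, 48 across, 15 high, in front of the panel. (mm) Origin: centre of its underside.
- desk_stapler: Bystander: green desk stapler, 36 x 135 x 49, in front of the panel to the left. (mm) Origin: centre of its underside.
Things that resemble listed ones, but are neither listed nor needed, are in the scene too. Several things have the shape of the wood_stamp; the one meant has the colours described above.

How it is judged:
By the outcome, as a careful person would: the job done as asked, in the order asked, and still so for the second after the job is handed in, with the robot touching nothing.
It also fails if it takes over 72 s, if anything falls off the work surface, if the arm or the gripper's body presses on something with over 40 N, if the wrist force passes 120 N, or if a joint passes its speed limit or range.

ROBOT

A 7-joint arm with a two-finger parallel gripper is mounted at the origin on a cart in front of the work surface, level with it; the furniture and walls round the work are solid. World frame = base frame: x ahead of the robot, y to its left, z up, the work surface at z = 0. Lengths are in m, angles in rad, forces in N, time in s.
With the tool pointing down it reaches from about 0.35 to 0.775 m from the base axis. Payload 3.1 kg.
Tool frame: the origin (TCP) lies midway between the tips of the shut fingers; the grasp point (between the pads) lies 19 mm behind it; z points along the fingers, y is the line along which they close (so a half turn about z gives the same grasp; the last joint's range is limited). The gripper opens to 85 mm and grips with 20 to 120 N. Pads are 22 mm wide; open, the fingers measure 114 mm over their backs; the gripper's body (76 mm by 85 mm) begins 54 mm behind the grasp point. The pads swing forward as they close: fully open they stand 13 mm farther back than shut.
Start: joints at [1.29, 0.311, 0.014, 1.512, -0.004, 1.319, -0.027], TCP at [0.13, -0.534, 0.231] pointing down, gripper open.
Joint ranges: [-2.7, 2.7], [-0.3, 1.91], [-1.27, 1.3], [0.12, 2.57], [-1.44, 4.58], [0.2, 2.03], [-3.05, 3.05]. Speed limits (rad/s): [2.79, 2.79, 3.14, 3.14, 3.14, 3.14, 3.14].

INTERFACE

Orientations are given as a 3x3 rotation matrix whose columns are the frame's x, y, z axes.
In Python, from cell import * gives the robot as it stands.
- The arm moves only by the shell command python3 -m crank 'ROWS' [OPENING] [FORCE]. ROWS is JSON, a list of rows, each a list of 6 numbers: the shift along the tool's x, y, z in mm, then the turn, a rotation vector about the tool's x, y, z in rad. In form: [[tx, ty, tz, ax, ay, az], ...]. A call has exactly 10 rows; each row shifts and turns the commanded pose from where the row before left it, along the tool's axes as they then stand; what a row does not reach is not made up. A row lasts 1/8 s, in which the tool goes at most 62.5 mm and 10.7 degrees, less where a joint would pass 70% of its speed; a pose out of reach is approached as far as the arm can. A call is refused whole if a number of a shift passes 62.5 or a number of a turn 0.188, either way. A call with a gripper value outside its range is refused whole. OPENING is the opening, from 0 (shut) to 1 (fully open), set as the call begins (- or left out, the last holds). The fingers move at their own pace and stop on an object; FORCE is the grip in N (left out, the last holds). Time passes only in rows, so rows that do not move let the fingers close, or fill a call up. It gives the time, the measured TCP pose, the force, the opening and the grip force at its end, in the units of the state.
- read_state(): the state, without advancing time (a new reading comes with each control period).
- get_image(name): name is "side" or "top"; returns (picture, depth): 480x640x3 uint8, red, green, blue; 480x640 float32, m along the optical axis (not along the pixel's ray), 0 where there is no reading.
- get_calibration(name): a dict with "K" (3x3 intrinsics, pixels), "k1" (the pictures are not rectified: a ray, as slopes to the right and down, at radius r is drawn at 1 + k1 r^2 times it, then the intrinsics apply), "world_from_camera" (4x4, takes a point from camera to world coordinates). Camera axes: x right, y down, z forward; pixel columns grow to the right and rows downward; lengths in m; the calibration is good to about 2 mm. A picture is of the moment at which its call begins. get_calibration takes no time and is no camera call.
- hand_in(): hands the job in; it is judged then, once.
The state is a dict: "clock": time; "joints": joint angles; "dq": joint speeds; "joint_efforts": joint torques, N m; "ee_pos": TCP position; "ee_rot": TCP orientation; "force": force on the tool from outside, world axes, zero at the start; "torque": the same for the moment, N m; "finger_gap": opening from 0.0 (shut) to 1.0 (fully open); "finger_force": force on a finger pad.
Only numpy, scipy, OpenCV 4.12 (cv2) and the standard library are available. Lean on these libraries where they do the work, as an engineer would, in place of code of your own. Each camera call takes 0.05 s, during which the arm holds its last target. There are 200 camera calls.

## Working session

There is one attempt and no reset: what is moved stays moved. The work goes in short steps, Python scripts to look and compute and a shell command to move; the robot and the scene stay as the last step left them, time stands still between calls to the robot, and variables do not carry over. Pictures are saved under pics/ and viewed, at most 10 in all, crops included, and the job is handed in when it is done.

```bash
mkdir -p pics; ls; cat > h.py <<'E'
from cell import *
import numpy as np, cv2
def cal(n):
    c=get_calibration(n); return np.array(c["K"]),c["k1"],np.array(c["world_from_camera"])
def rays(n,uv):
    K,k1,T=cal(n); uv=np.atleast_2d(np.array(uv,float)).reshape(-1,2)
    d=cv2.undistortPoints(uv[:,None],K,np.array([k1,0,0,0,0.]))[:,0]
    return T[:3,3],np.c_[d,np.ones(len(d))]@T[:3,:3].T
def onplane(n,uv,ax,v):
    o,d=rays(n,uv); t=(v-o[ax])/d[:,ax]; return o+d*t[:,None]
def cloud(n,depth):
    v,u=np.mgrid[:480,:640]; o,d=rays(n,np.c_[u.ravel(),v.ravel()])
    P=o+d*depth.reshape(-1,1); P[depth.ravel()==0]=np.nan
    return P.reshape(480,640,3)
def snap(tag):
    for n in("side","top"):
        im,dp=get_image(n); cv2.imwrite(f"pics/{tag}_{n}.png",im[...,::-1]); np.savez(f"pics/{tag}_{n}.npz",im=im,dp=dp)
def load(tag,n):
    z=np.load(f"pics/{tag}_{n}.npz"); return z["im"],z["dp"],cloud(n,z["dp"])
E
python3 -c "
from h import *
snap('a')
for n in('side','top'):print(cal(n))
s=read_state();print(s)"
```

```text
pics
(array([[580.60232516,   0.        , 328.06521325],
       [  0.        , 580.60232516, 232.19595235],
       [  0.        ,   0.        ,   1.        ]]), 0.057236726676746875, array([[-0.86599903, -0.24200758,  0.43758201,  0.0887022 ],
       [-0.49959369,  0.45593811, -0.73656404,  0.84299797],
       [-0.02125624, -0.85647695, -0.51574742,  0.63457236],
       [ 0.        ,  0.        ,  0.        ,  1.        ]]))
(array([[513.81648642,   0.        , 322.74377101],
       [  0.        , 513.81648642, 241.4626353 ],
       [  0.        ,   0.        ,   1.        ]]), -0.12859560661985533, array([[ 0.00879766, -0.98874397,  0.14935853,  0.39482481],
       [-0.99989228, -0.01045328, -0.01030343,  0.09550319],
       [ 0.01174874, -0.14925179, -0.98872942,  1.23882088],
       [ 0.        ,  0.        ,  0.        ,  1.        ]]))
{'clock': 0.1, 'joints': array([ 1.29029038,  0.31163552,  0.01400363,  1.51289651, -0.00437315,
        1.31921554, -0.02719497]), 'dq': array([-0.00075526, -0.00157797, -0.00015182, -0.00189014,  0.00142332,
       -0.00142999,  0.00156472]), 'joint_efforts': array([ 3.19145929e-04, -3.80855441e+01,  1.46608581e-01, -2.31243271e+01,
        1.23167457e-02,  8.07371194e-03, -4.76895946e-05]), 'ee_pos': array([ 0.12994124, -0.53375241,  0.23033541]), 'ee_rot': array([[ 9.71602593e-01,  2.36617881e-01, -6.16804097e-04],
       [ 2.36618655e-01, -9.71600472e-01,  2.03326857e-03],
       [-1.18179451e-04, -2.12147637e-03, -9.99997743e-01]]), 'force': array([-1.95385027, -0.06562835,  0.22724738]), 'torque': array([-0.02044547,  0.04763835,  0.01953203]), 'finger_force': 0.0, 'finger_gap': 1.0003462366118254}
```

View pics/a_side.png

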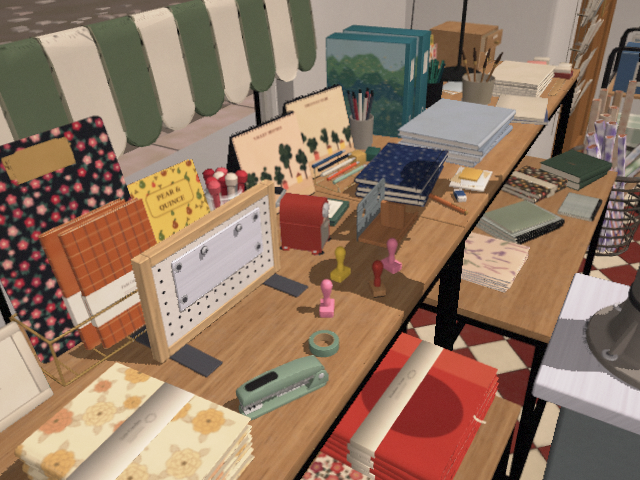

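View pics/a_top.png

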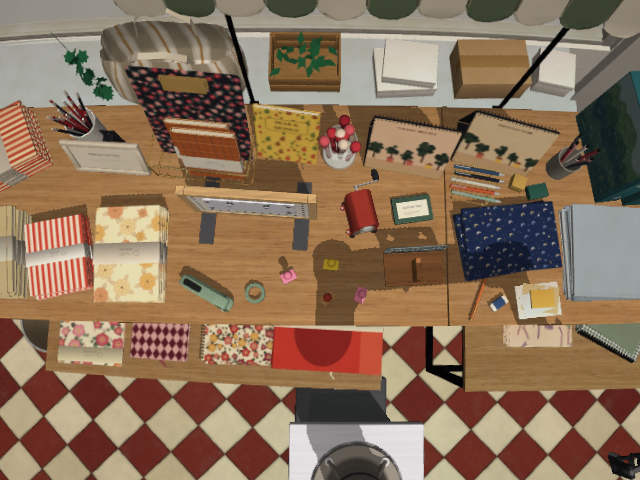

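The side view shows the panel at left with screws near (205,250) and (180,268), the shelf near (385,215) and the red stamp at (378,277). In the top view the shelf is near (415,265), the red stamp at (327,297) and the panel at (250,203).

```bash
python3 -c "
from h import *
im,_,_=load('a','top'); a=cv2.resize(im[230:310,310:460],None,fx=5,fy=5,interpolation=cv2.INTER_CUBIC)
im,_,_=load('a','side'); b=cv2.resize(im[160:360,130:280],None,fx=3,fy=3,interpolation=cv2.INTER_CUBIC)
cv2.imwrite('pics/c1.png',a[...,::-1]); cv2.imwrite('pics/c2.png',b[...,::-1])
im,dp,P=load('a','top')
print('mean counter z',np.nanmedian(P[285:320,230:300,2]))
for v in range(238,296,3): print(v,[tuple(np.round(P[v,u]*1000).astype(int)) for u in (385,395,405,415,425,435,445)])
"
```

```text
mean counter z 0.0007551539869035118
238 [(np.int64(592), np.int64(-70), np.int64(0)), (np.int64(593), np.int64(-95), np.int64(-4)), (np.int64(593), np.int64(-120), np.int64(-3)), (np.int64(593), np.int64(-144), np.int64(2)), (np.int64(593), np.int64(-169), np.int64(-1)), (np.int64(594), np.int64(-194), np.int64(-3)), (np.int64(594), np.int64(-219), np.int64(0))]
241 [(np.int64(585), np.int64(-70), np.int64(1)), (np.int64(584), np.int64(-94), np.int64(4)), (np.int64(586), np.int64(-120), np.int64(-3)), (np.int64(585), np.int64(-144), np.int64(1)), (np.int64(586), np.int64(-169), np.int64(-2)), (np.int64(586), np.int64(-194), np.int64(0)), (np.int64(586), np.int64(-219), np.int64(0))]
244 [(np.int64(578), np.int64(-70), np.int64(-3)), (np.int64(578), np.int64(-95), np.int64(-4)), (np.int64(578), np.int64(-119), np.int64(-3)), (np.int64(578), np.int64(-144), np.int64(-2)), (np.int64(578), np.int64(-168), np.int64(4)), (np.int64(579), np.int64(-194), np.int64(-4)), (np.int64(579), np.int64(-218), np.int64(0))]
247 [(np.int64(569), np.int64(-69), np.int64(4)), (np.int64(570), np.int64(-9
[... 4816 characters left out ...]
(np.int64(468), np.int64(-216), np.int64(0))]
292 [(np.int64(460), np.int64(-69), np.int64(-1)), (np.int64(460), np.int64(-93), np.int64(-1)), (np.int64(460), np.int64(-117), np.int64(3)), (np.int64(461), np.int64(-142), np.int64(-2)), (np.int64(461), np.int64(-167), np.int64(-2)), (np.int64(461), np.int64(-191), np.int64(-2)), (np.int64(461), np.int64(-216), np.int64(0))]
295 [(np.int64(453), np.int64(-69), np.int64(1)), (np.int64(453), np.int64(-93), np.int64(2)), (np.int64(453), np.int64(-117), np.int64(3)), (np.int64(453), np.int64(-141), np.int64(2)), (np.int64(453), np.int64(-166), np.int64(2)), (np.int64(454), np.int64(-191), np.int64(0)), (np.int64(453), np.int64(-215), np.int64(4))]
```

View pics/c1.png

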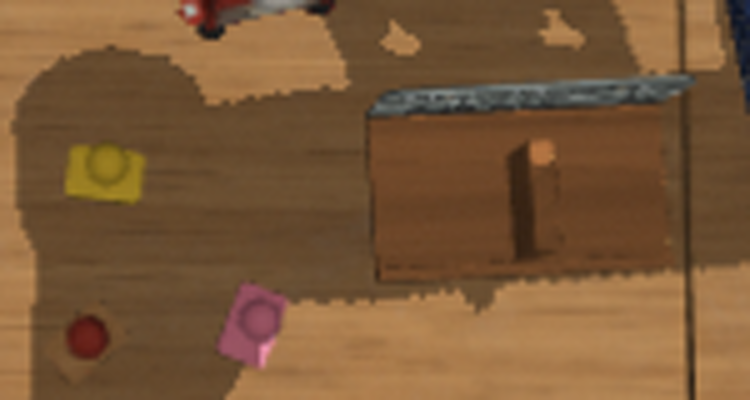

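View pics/c2.png

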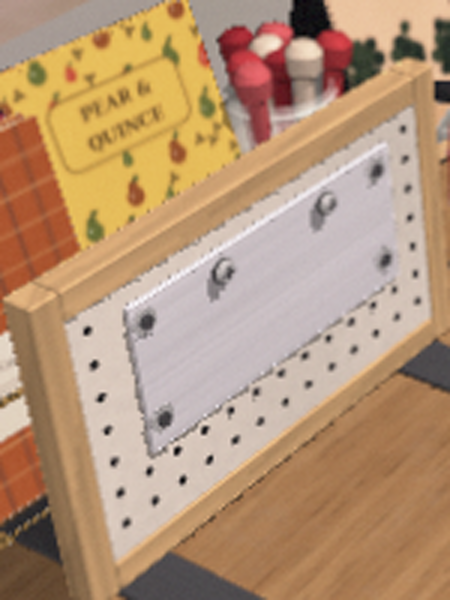

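Crop 1: the ledge spans top-view columns 384 to 444, with its divider top at about (418,260) and the plate edge on row 247. The red stamp is at (327.5,297). Crop 2: the screw heads are at side pixels (205,250) and (238.5,228), on the plate quad (172,262), (258,208), (263,254), (180,311).

```bash
cat > m1.py <<'E'
from h import *
def plane(Q):
    for _ in range(4):
        c=Q.mean(0); n=np.linalg.svd(Q-c)[2][2]; r=(Q-c)@n; Q=Q[abs(r)<max(.003,2*r.std())]
    return c,n,r.std(),len(Q)
im,dp,P=load('a','side')
m=np.zeros((480,640),np.uint8)
cv2.fillPoly(m,[np.array([[175,266],[255,213],[260,252],[182,306]])],1)
for c in((205,250),(238,228)): cv2.circle(m,c,9,0,-1)
Q=P[(m>0)]; Q=Q[~np.isnan(Q[:,0])]
c,n,s,k=plane(Q); n=n*np.sign(n[0]); print('mount plane c',c,'n',n,'yaw deg',np.degrees(np.arctan2(n[1],n[0])),s,k)
g=cv2.cvtColor(im,cv2.COLOR_RGB2GRAY)
o,d=rays('side',[[205,250],[238.3,227.7]])
for off in(.0,.0087):
    t=((c-n*off-o)@n)/(d@n); X=o+d*t[:,None]; print(off,X,'dist',np.linalg.norm(X[0]-X[1]),'mid',X.mean(0))
# top frame
imt,dpt,T=load('a','top')
R=T[180:222,170:325].reshape(-1,3); R=R[(R[:,2]>.178)&(R[:,2]<.2)]
(rc,rs,ra)=cv2.minAreaRect((R[:,:2]*1000).astype(np.float32)); print('rail rect',rc,rs,ra,len(R))
# shelf
S=T[235:300,375:455].reshape(-1,3)
pl=S[(S[:,2]>.022)&(S[:,0]>.545)]; vx,vy,x0,y0=cv2.fitLine((pl[:,:2]*1000).astype(np.float32),cv2.DIST_L1,0,.1,.01).ravel(); print('plate line',vx,vy,x0,y0,'y ext',pl[:,1].min(),pl[:,1].max(),len(pl))
dv=S[(S[:,2]>.035)&(S[:,0]<.54)]; print('div',dv.min(0),dv.max(0),dv.mean(0)); vx,vy,x0,y0=cv2.fitLine((dv[:,:2]*1000).astype(np.float32),cv2.DIST_L2,0,.1,.01).ravel();print(vx,vy,x0,y0)
le=S[(S[:,2]>.005)&(S[:,2]<.022)&(S[:,0]<.556)&(S[:,1]<-.05)]; print('ledge',cv2.minAreaRect((le[:,:2]*1000).astype(np.float32)))
hsv=cv2.cvtColor(imt,cv2.COLOR_RGB2HSV); w=((hsv[...,0]<5)|(hsv[...,0]>174))&(hsv[...,1]>150)
w[:,:320]=0;w[:,336:]=0;w[:288]=0;w[306:]=0; v,u=np.nonzero(w); print('stamp px',u.mean(),v.mean(),len(u),'pos z58',onplane('top',[[u.mean(),v.mean()]],2,.058),np.nanmax(T[v,u,2]))
E
python3 m1.py
```

```text
mount plane c [0.64388916 0.25952406 0.11235651] n [ 0.99847927 -0.05495989  0.00430883] yaw deg -3.150586347024375 0.0010707635156447153 3107
0.0 [[0.64504621 0.2832609  0.14700375]
 [0.64070976 0.2045098  0.14739816]] dist 0.07887139541845962 mid [0.64287798 0.24388535 0.14720095]
0.0087 [[0.63676048 0.29159717 0.1542652 ]
 [0.63248861 0.21401891 0.15465373]] dist 0.07769674991891513 mid [0.63462455 0.25280804 0.15445946]
rail rect (653.756591796875, 249.02212524414062) (298.864990234375, 22.316232681274414) 86.74125671386719 1446
plate line 0.056449387 -0.99840546 559.1101 -150.44713 y ext -0.20533878176317943 -0.06294289572636787 288
div [ 0.4845433  -0.14464702  0.03524138] [ 0.53617916 -0.13046944  0.06967773] [ 0.51032496 -0.13633071  0.06001839]
0.99895227 0.045764107 510.32495 -136.3307
ledge ((499.716064453125, -144.51995849609375), (112.44354248046875, 186.55538940429688), 0.027453722432255745)
stamp px 327.2439024390244 297.0 41 pos z58 [[0.44465569 0.07175754 0.058     ]] 0.07086303233181246
```

```bash
cat > go.py <<'E'
import sys; from h import *
s=read_state(); R=np.array(s["ee_rot"]); p=np.array(s["ee_pos"])
# target x y z yaw(deg): tool x at yaw, z down
x,y,z,a=map(float,sys.argv[1:5]); a=np.radians(a)
Rt=np.c_[[np.cos(a),np.sin(a),0],[np.sin(a),-np.cos(a),0],[0,0,-1]]
rv=cv2.Rodrigues(R.T@Rt)[0].ravel()
d=np.array([x,y,z])-p
print('clock %.2f'%s["clock"],'pos',p.round(4),'F',np.round(s["force"],1),'gap %.3f gf %.1f'%(s["finger_gap"],s["finger_force"]))
print('shift in present axes mm',(R.T@d*1000).round(1),'in target axes',(Rt.T@d*1000).round(1),'turn',rv.round(4))
E
python3 -m crank '[[0,0,0,0,0,0.185],[44,-42,0,0,0,0],[44,-42,0,0,0,0],[44,-42,0,0,0,0],[44,-42,0,0,0,0],[44,-42,0,0,0,0],[44,-42,0,0,0,0],[44,-42,0,0,0,0],[44,-42,0,0,0,0],[44,-42,0,0,0,0]]' 0.5
python3 go.py 0.510 -0.1365 0.15 3.1; python3 -c "
from h import *
snap('b')"
```

```text
clock: 1.35
ee_pos: [0.506, -0.1343, 0.2309]
ee_rot: [[0.999, 0.053, -0.001], [0.053, -0.999, -0.0], [-0.001, 0.0, -1.0]]
force: [0.6, -1.1, -0.1]
finger_gap: 0.5
finger_force: 0.0
clock 1.35 pos [ 0.506  -0.1343  0.2309] F [ 0.6 -1.1 -0.1] gap 0.500 gf 0.0
shift in present axes mm [ 3.9  2.3 80.9] in target axes [ 3.9  2.4 80.9] turn [ 0.0003  0.0005 -0.0008]
```

```bash

python3 -m crank '[[4,2,40,0,0,0],[0,0,40,0,0,0],[0,0,40,0,0,0],[0,0,35,0,0,0],[0,0,25,0,0,0],[0,0,18,0,0,0],[0,0,0,0,0,0],[0,0,0,0,0,0],[0,0,0,0,0,0],[0,0,0,0,0,0]]' 0.5 | head -4
python3 -m crank '[[0,0,0,0,0,0],[0,0,0,0,0,0],[0,0,0,0,0,0],[0,0,0,0,0,0],[0,0,0,0,0,0],[0,0,0,0,0,0],[0,0,0,0,0,0],[0,0,0,0,0,0],[0,0,0,0,0,0],[0,0,0,0,0,0]]' 0 60
python3 go.py 0.510 -0.1365 0.033 3.1
```

```text
clock: 2.7
ee_pos: [0.5099, -0.1376, 0.0341]
ee_rot: [[0.999, 0.054, 0.001], [0.054, -0.999, -0.001], [0.001, 0.001, -1.0]]
force: [0.3, 0.0, -0.1]
clock: 3.95
ee_pos: [0.5095, -0.1376, 0.0336]
ee_rot: [[0.999, 0.054, 0.0], [0.054, -0.999, -0.0], [0.0, 0.0, -1.0]]
force: [-1.0, -0.3, 5.2]
finger_gap: 0.132
finger_force: 59.7
clock 3.95 pos [ 0.5095 -0.1376  0.0336] F [-1.  -0.3  5.2] gap 0.132 gf 59.7
shift in present axes mm [ 0.5 -1.   0.6] in target axes [ 0.5 -1.   0.6] turn [ 0.0003 -0.0005 -0.0003]
```

```bash

python3 -m crank '[[0,0,0,0,0,0],[0,0,0,0,0,0],[0,0,-10,0,0,0],[0,0,-25,0,0,0],[0,0,-30,0,0,0],[0,0,-30,0,0,0],[0,0,-20,0,0,0],[0,0,-10,0,0,0.055],[0,0,0,0,0,0.055],[0,0,0,0,0,0]]' 0 110
python3 go.py 0.533 0.2565 0.16 -3.2
```

```text
clock: 5.2
ee_pos: [0.5084, -0.1371, 0.1576]
ee_rot: [[0.998, -0.055, -0.002], [-0.055, -0.998, 0.001], [-0.002, -0.0, -1.0]]
force: [-0.6, -0.6, -3.1]
finger_gap: 0.12
finger_force: 107.2
clock 5.20 pos [ 0.5084 -0.1371  0.1576] F [-0.6 -0.6 -3.1] gap 0.120 gf 107.2
shift in present axes mm [   2.8 -394.3   -2.2] in target axes [   2.6 -394.3   -2.4] turn [-0.0005  0.002   0.0006]
```

```bash

python3 -m crank '[[0,-20,0,0,0,0],[0,-40,0,0,0,0],[0,-55,0,0,0,0],[0,-55,0,0,0,0],[0,-55,0,0,0,0],[0,-55,0,0,0,0],[0,-50,0,0,0,0],[0,-40,0,0,0,0],[0,-24,0,0,0,0],[0,0,0,0,0,0]]' 0 110|head -2
python3 go.py 0.533 0.2565 0.137 -3.2
python3 -c "
from h import *
snap('c')
a,_,_=load('c','side');b,_,_=load('c','top')
a=cv2.resize(a[120:320,130:330],None,fx=2,fy=2,interpolation=cv2.INTER_CUBIC)
b=cv2.resize(b[160:290,160:360],None,fx=2,fy=2,interpolation=cv2.INTER_CUBIC)
o=np.zeros((400,800,3),np.uint8);o[:,:400]=a;o[:260,400:]=b
cv2.imwrite('pics/c3.png',o[...,::-1])"
```

```text
clock: 6.45
ee_pos: [0.5297, 0.259, 0.1574]
clock 6.45 pos [0.5297 0.259  0.1574] F [ 0.5  0.4 -3. ] gap 0.123 gf 107.6
shift in present axes mm [ 3.5  2.4 20.4] in target axes [ 3.5  2.3 20.4] turn [-0.0014  0.0026  0.0057]
```

View pics/c3.png

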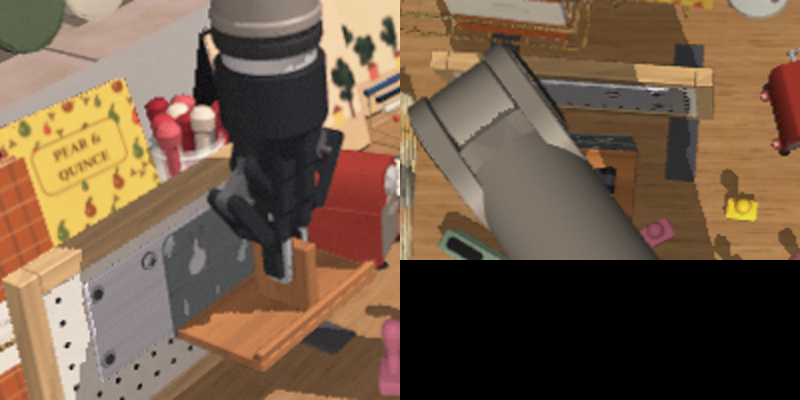

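The left keyhole is visible in the side view near (228,247), ahead of the left screw at (204,250). The shelf hangs level in the grip.

```bash
python3 -c "
from h import *
a,_,_=load('a','side');c,_,_=load('c','side')
f=lambda i:cv2.resize(i,None,fx=8,fy=8,interpolation=cv2.INTER_CUBIC)
o=np.zeros((600,800,3),np.uint8)
o[:240,:320]=f(a[235:265,185:225]);o[280:520,:320]=f(a[213:243,218:258]);o[:600,330:800]=f(c[220:295,205:264])[:600,:470]
cv2.imwrite('pics/c4.png',o[...,::-1])"
```

```text
(no output)
```

View pics/c4.png

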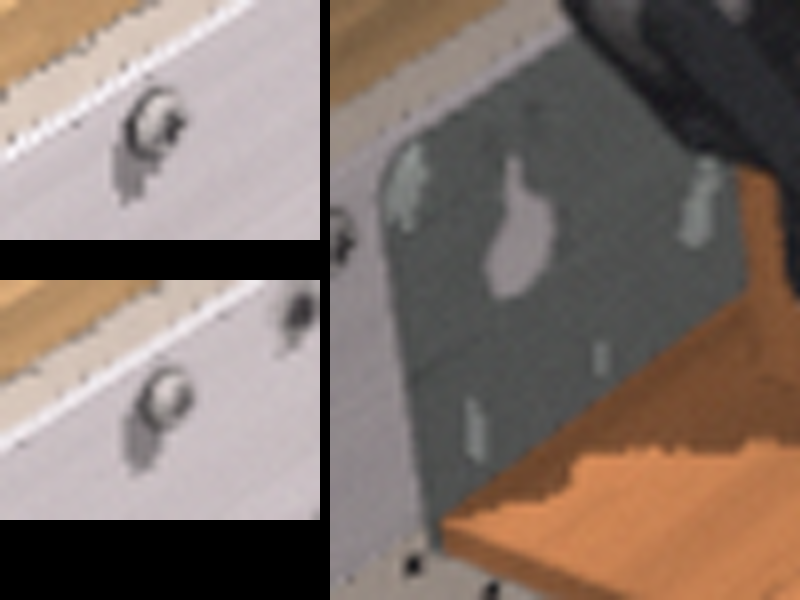

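Left head centre is (204.2,249.7) and right head centre (238.2,227.6). The left keyhole's round hole is centred at about (228.4,250.6). The plate's bottom left corner is near (218,288).

```bash
cat > m2.py <<'E'
from m1 import plane
from h import *
im,dp,P=load('a','side'); m=np.zeros((480,640),np.uint8)
cv2.fillPoly(m,[np.array([[175,266],[255,213],[260,252],[182,306]])],1)
for c in((204,250),(238,228)): cv2.circle(m,c,9,0,-1)
Q=P[m>0]; c,n,_,_=plane(Q[~np.isnan(Q[:,0])]); n*=np.sign(n[0])
o,d=rays('side',[[204.2,249.7],[238.2,227.6]]); H=o+d*(((c-n*.0055-o)@n)/(d@n))[:,None]+n*.0055
print('heads on face',H.round(4),'sep',np.linalg.norm(H[0]-H[1]),'mid',H.mean(0).round(4))
im,dp,P=load('c','side'); m[:]=0
cv2.fillPoly(m,[np.array([[216,245],[232,232],[247,240],[255,254],[219,281]])],1)
cv2.fillPoly(m,[np.array([[222,258],[222,245],[226,237],[231,237],[236,245],[234,254],[228,261]])],0)
Q=P[m>0]; c2,n2,s2,k=plane(Q[~np.isnan(Q[:,0])]); n2*=np.sign(n2[0]); print('shelf front n',n2,s2,k,'panel n',n)
o,d=rays('side',[[228.4,250.6]]); X=(o+d*(((c2+n2*.0015-o)@n2)/(d@n2))[:,None])[0]+n2*.0015
print('left hole on back face',X.round(4))
lat=np.array([-n[1],n[0],0]);lat/=np.linalg.norm(lat)   # panel y
D=H[0]-X; print('left hole->left head: into panel %.1f, left %.1f, up %.1f'%tuple(1000*np.array([D@n,D@lat,D[2]])))
s=read_state();R=np.array(s['ee_rot']);p=np.array(s['ee_pos']); q=R.T@(X-p)*1000; print('hole in tool mm',q.round(1),'expect [~50,-40,-16.4]')
D=H.mean(0)-p; print('TCP->screw mid: ',[round(1000*v,1) for v in(D@n,D@lat,D[2])])
E
python3 m2.py | tail -8
```

```text
stamp px 327.2439024390244 297.0 41 pos z58 [[0.44465569 0.07175754 0.058     ]] 0.07086303233181246
heads on face [[0.6454 0.2897 0.153 ]
 [0.641  0.2104 0.1523]] sep 0.07943417753932842 mid [0.6432 0.2501 0.1526]
shelf front n [ 0.99886178 -0.04753288  0.00397069] 0.0009548082726726537 874 panel n [ 0.99847972 -0.05496538  0.00413007]
left hole on back face [0.5853 0.298  0.173 ]
left hole->left head: into panel 60.4, left -5.0, up -20.0
hole in tool mm [ 51.7 -46.4 -15.7] expect [~50,-40,-16.4]
TCP->screw mid:  [np.float64(112.2), np.float64(1.7), np.float64(-4.8)]
```

```bash
cat > m3.py <<'E'
from h import *
def proj(n,X):
    K,k1,T=cal(n); W=np.linalg.inv(T); X=np.atleast_2d(X)
    return cv2.projectPoints(X.reshape(-1,1,3),cv2.Rodrigues(W[:3,:3])[0],W[:3,3],K,np.array([k1,0,0,0,0.]))[0][:,0]
if __name__=="__main__":
    s=read_state();R=np.array(s['ee_rot']);p=np.array(s['ee_pos'])
    for X0 in(48,50,52):
        f=lambda x,y,z:p+R@(np.array([X0+x,-y,33.6-z])/1000)
        pts=dict(hole_front=(-3,40,50),hole_back=(0,40,50),slot_top=(-3,40,70),corner_front=(-3,72,0),ledge_fl_bot=(-83,72,0),lip_r_top=(-83,-72,17))
        print(X0,{k:proj('side',f(*v))[0].round(1).tolist() for k,v in pts.items()})
    # screws in top view from side estimates
    print('top px of heads',proj('top',np.array([[.640,.2897,.153],[.6355,.2104,.1523]])-[0,0,0]).round(1).tolist())
    a,_,_=load('a','top'); c,_,_=load('c','side')
    g=lambda i,k:cv2.resize(i,None,fx=k,fy=k,interpolation=cv2.INTER_CUBIC)
    o=np.zeros((600,800,3),np.uint8); o[:250,:800]=g(a[190:221,188:288],8)[:250,:800]; t=g(c[230:314,205:337],6)[:345]; o[255:255+len(t),:t.shape[1]]=t[:,:800]
    cv2.imwrite('pics/c5.png',o[...,::-1])
E
python3 m3.py
```

```text
48 {'hole_front': [233.9, 249.2], 'hole_back': [232.3, 248.6], 'slot_top': [232.4, 237.6], 'corner_front': [223.1, 287.6], 'ledge_fl_bot': [265.6, 305.2], 'lip_r_top': [321.8, 248.0]}
50 {'hole_front': [232.9, 248.8], 'hole_back': [231.3, 248.2], 'slot_top': [231.4, 237.3], 'corner_front': [222.1, 287.2], 'ledge_fl_bot': [264.5, 304.8], 'lip_r_top': [320.7, 247.6]}
52 {'hole_front': [231.8, 248.4], 'hole_back': [230.3, 247.8], 'slot_top': [230.3, 236.9], 'corner_front': [221.1, 286.8], 'ledge_fl_bot': [263.4, 304.3], 'lip_r_top': [319.7, 247.3]}
top px of heads [[228.3, 203.5], [264.7, 205.9]]Traceback (most recent call last):
  File "m3.py", line 15, in <module>
    o=np.zeros((600,800,3),np.uint8); o[:250,:800]=g(a[190:221,188:288],8)[:250,:800]; t=g(c[230:314,205:337],6)[:345]; o[255:255+len(t),:t.shape[1]]=t[:,:800]
                                      ~^^^^^^^^^^^
ValueError: could not broadcast input array from shape (248,800,3) into shape (250,800,3)
```

```bash
sed -i 's/o\[:250,:800\]=g(a\[190:221,188:288\],8)\[:250,:800\]/o[:248]=g(a[190:221,188:288],8)/' m3.py; python3 m3.py >/dev/null
```

```text
(no output)
```

View pics/c5.png

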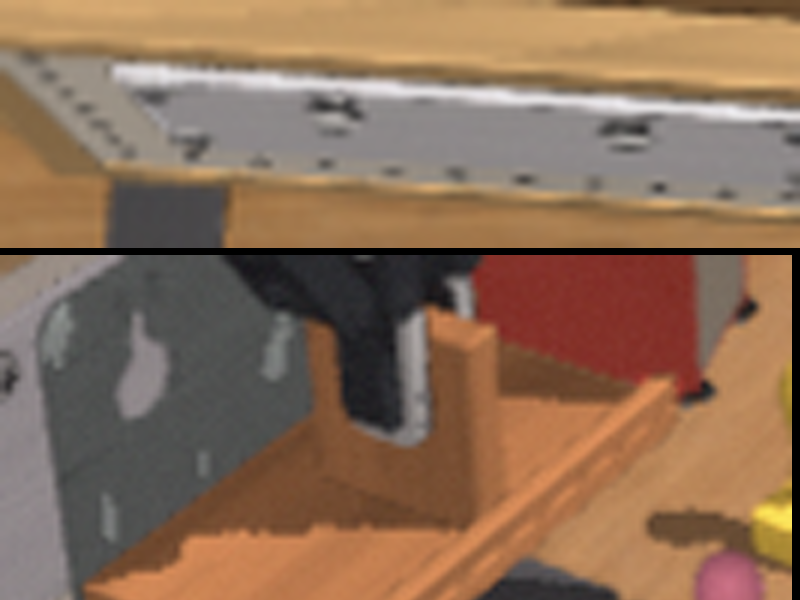

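```bash
python3 -c "
from m3 import *
s=read_state();R=np.array(s['ee_rot']);p=np.array(s['ee_pos'])
for q in((-11,-6,0),(-11,-6,-2),(-11,-14,0),(11,-14,0)): print(q,proj('side',p+R@(np.array(q)/1000)).round(1))
# shelf depth in top view
im,dp,T=load('c','top'); L=((T-p)@R)*1000
m=(L[...,2]>-60)&(L[...,2]<60)&(L[...,0]>20)&(L[...,0]<70)&(abs(L[...,1])<90)
v,u=np.nonzero(m); print(len(v)); q=L[m]; i=q[:,1]>25
print('top: pts right side; x hist',np.histogram(q[i,0],np.arange(20,71,5)),'z<-40:',np.percentile(q[i&(q[:,2]<-30)],[5,50,95],axis=0).round(1))
im,dp,S=load('c','side'); L=((S-p)@R)*1000
m=(abs(L[...,2])<70)&(L[...,0]<70)&(L[...,0]>-60)&(abs(L[...,1])<90); q=L[m]
b=q[(q[:,2]>15)&(q[:,2]<32)&(q[:,0]<38)&(q[:,1]<-20)]; print('side ledge top z_tool',np.median(b[:,2]),'expect 24.6',len(b))
b=q[(q[:,1]<-20)&(q[:,0]>40)&(q[:,2]<10)]; print('plate front x_tool',np.median(b[:,0]),b[:,1].min(), 'top z',np.percentile(b[:,2],[1,2,5]))
b=q[(abs(q[:,1])<12)&(q[:,0]<-14)&(q[:,0]>-26)&(q[:,2]<20)];print('divider left face y',np.percentile(b[:,1],[10,50,90]),len(b), 'topz',np.percentile(b[:,2],[2,5]))
"

```

```text
(-11, -6, 0) [[278.9 258.3]]
(-11, -6, -2) [[278.8 257.2]]
(-11, -14, 0) [[275.6 260.9]]
(11, -14, 0) [[263.9 256.7]]
501
top: pts right side; x hist (array([ 20,  39,  48,  45,  45, 171,  15,   0,   0,   0]), array([20, 25, 30, 35, 40, 45, 50, 55, 60, 65, 70])) z<-40: [[ 46.8  28.7 -52.4]
 [ 48.5  48.1 -46.5]
 [ 50.7  67.3 -31.9]]
side ledge top z_tool 24.689438122625717 expect 24.6 1392
plate front x_tool 48.755779778240445 -80.26591511447236 top z [-50.76310794 -50.30941675 -49.23832887]
divider left face y [-11.59326298  -8.05306143   3.8633964 ] 290 topz [-68.37212946 -66.64228624]
```

```bash
python3 -c "
from m3 import *
s=read_state();R=np.array(s['ee_rot']);p=np.array(s['ee_pos'])
im,dp,T=load('c','top'); L=((T-p)@R)*1000
for z0,z1,x0,x1 in((15,35,-10,40),(-56,-40,40,56)):
    m=(L[...,2]>z0)&(L[...,2]<z1)&(L[...,0]>x0)&(L[...,0]<x1)&(L[...,1]>40)&(L[...,1]<90)
    rows={}
    for v in np.unique(np.nonzero(m)[0]):
        u=np.nonzero(m[v])[0].max(); rows[int(v)]=(int(u),round(float(L[v,u,1]),1),round(float(L[v,u,0]),1))
    print(rows)
X=onplane('top',[[229.5,203.4],[265.9,206.3]],2,.153); print('top heads',X.round(4),np.linalg.norm(X[0]-X[1]),'mid in tool',(R.T@(X.mean(0)-p)*1000).round(1))
X=onplane('side',[[204.2+3.6,249.7-2],[238.2+3.6,227.6-2]],0,.638); print('side bias-corr at x=.638',X.round(4),np.linalg.norm(X[0]-X[1]),'mid in tool',(R.T@(X.mean(0)-p)*1000).round(1))
"

```

```text
{238: (269, 51.2, 40.0), 239: (277, 68.6, 39.3), 240: (277, 68.8, 37.0), 241: (277, 69.0, 34.9), 242: (277, 69.1, 32.7), 243: (277, 69.4, 30.3), 244: (277, 69.8, 27.8), 245: (277, 69.8, 25.8), 246: (277, 69.7, 24.1), 247: (277, 69.8, 22.0), 248: (277, 69.9, 20.0), 249: (277, 69.7, 18.2), 250: (276, 68.3, 15.0), 251: (276, 68.6, 12.8), 252: (276, 68.8, 10.5), 253: (276, 68.9, 8.3), 254: (276, 69.2, 6.0), 255: (276, 69.2, 4.1), 256: (276, 69.5, 1.8), 257: (276, 69.2, 0.2), 258: (276, 69.4, -2.1), 259: (276, 70.0, -4.8), 260: (276, 69.8, -6.5), 261: (276, 70.0, -8.7)}
{227: (268, 55.5, 50.7), 228: (275, 69.2, 51.0), 229: (275, 69.6, 48.4), 230: (263, 44.8, 45.5)}
top heads [[0.6402 0.2871 0.153 ]
 [0.6344 0.2077 0.153 ]] 0.07952212407723534 mid in tool [106.4   1.2   4.3]
side bias-corr at x=.638 [[0.638  0.2837 0.1536]
 [0.638  0.1983 0.149 ]] 0.08549251235260191 mid in tool [107.5   7.5   6. ]
```

```bash

python3 -m crank '[[10,2.8,10,0,0,0],[15,0,10,0,0,0],[10,0,0,0,0,0],[6,0,0,0,0,0],[4,0,0,0,0,0],[2,0,0,0,0,0],[0,0,0,0,0,0],[0,0,0,0,0,0],[0,0,0,0,0,0],[0,0,0,0,0,0]]'
python3 -c "
from h import *
snap('d')
a,_,_=load('d','side');b,_,_=load('d','top')
g=lambda i,k:cv2.resize(i,None,fx=k,fy=k,interpolation=cv2.INTER_CUBIC)
o=np.zeros((600,800,3),np.uint8); o[:,:480]=g(a[215:290,190:250],8); t=g(b[190:270,240:320],4); o[:320,480:800]=t
cv2.imwrite('pics/c6.png',o[...,::-1])"
```

```text
clock: 7.8
ee_pos: [0.5781, 0.2505, 0.1384]
ee_rot: [[0.998, -0.056, 0.0], [-0.056, -0.998, -0.0], [0.0, 0.0, -1.0]]
force: [0.2, 0.5, -3.1]
finger_gap: 0.122
finger_force: 107.6
```

View pics/c6.png

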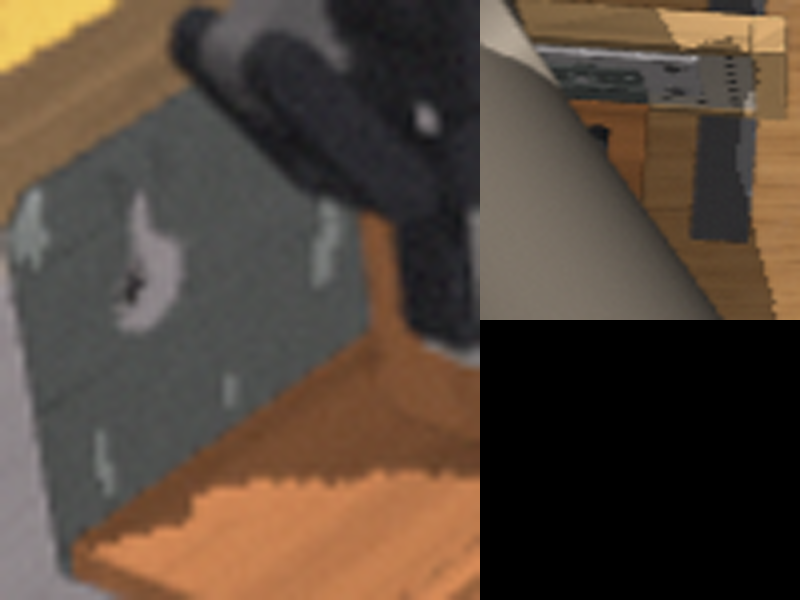

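The left head shows at the left of the keyhole, (132,288) in the crop against a hole centre near (144,283). Carried forward to contact, the shelf needs about 1–2 mm to the right and 1.5–3 mm down. I'll correct by half to two thirds of that and ease in while watching the force.

```bash

python3 -m crank '[[0,1.2,1.8,0,0,0],[1,0,0,0,0,0],[1,0,0,0,0,0],[1,0,0,0,0,0],[1,0,0,0,0,0],[1,0,0,0,0,0],[1,0,0,0,0,0],[1,0,0,0,0,0],[0.5,0,0,0,0,0],[0,0,0,0,0,0]]'

```

```text
clock: 9.15
ee_pos: [0.5856, 0.2489, 0.1365]
ee_rot: [[0.998, -0.056, -0.0], [-0.056, -0.998, -0.0], [-0.0, 0.0, -1.0]]
force: [-0.5, -0.2, -2.1]
finger_gap: 0.123
finger_force: 107.6
```

```bash

python3 -m crank '[[0.8,0,0,0,0,0],[0.8,0,0,0,0,0],[0.7,0,0,0,0,0],[0.7,0,0,0,0,0],[0.5,0,0,0,0,0],[0.5,0,0,0,0,0],[0,0,0,0,0,0],[0,0,0,0,0,0],[0,0,0,0,0,0],[0,0,0,0,0,0]]'
python3 -c "
from cell import *
print(read_state()['torque'])"

```

```text
clock: 10.4
ee_pos: [0.5894, 0.2487, 0.1365]
ee_rot: [[0.998, -0.056, -0.0], [-0.056, -0.998, -0.0], [-0.0, 0.0, -1.0]]
force: [-1.4, 0.1, -2.1]
finger_gap: 0.121
finger_force: 107.7
[-0.03055457  0.30238047 -0.05550906]
```

```bash

python3 -m crank '[[0.5,0,0,0,0,0],[0.5,0,0,0,0,0],[0.5,0,0,0,0,0],[0.5,0,0,0,0,0],[0,0,0,0,0,0],[0,0,0,0,0,0],[0,0,0,0,0,0],[0,0,0,0,0,0],[0,0,0,0,0,0],[0,0,0,0,0,0]]'
python3 -c "
from h import *
print(read_state()['torque'])
snap('e')
a,_,_=load('e','side')
cv2.imwrite('pics/c7.png',cv2.resize(a[215:290,180:250],None,fx=8,fy=8,interpolation=cv2.INTER_CUBIC)[...,::-1])"

```

```text
clock: 11.65
ee_pos: [0.5895, 0.2488, 0.1364]
ee_rot: [[0.998, -0.055, -0.004], [-0.055, -0.998, -0.001], [-0.004, 0.001, -1.0]]
force: [-6.5, -0.8, 0.7]
finger_gap: 0.121
finger_force: 108.1
[-0.20521803  1.248364   -0.17379297]
```

View pics/c7.png

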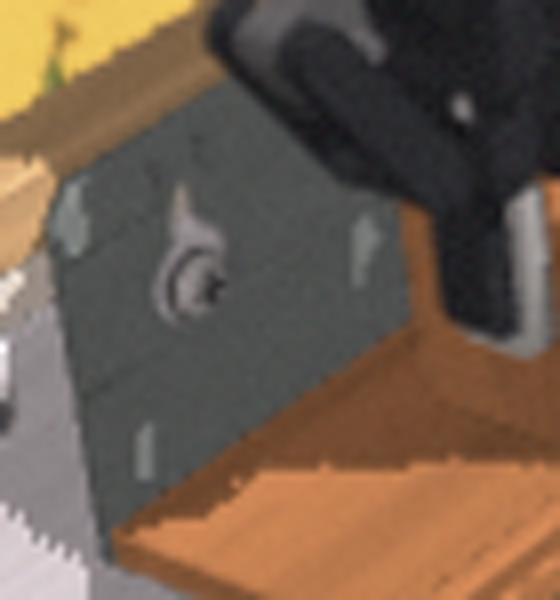

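The left head is through its keyhole and stands proud of the plate at (197,283) in the crop. The plate has bottomed on the mount at about 6 N. The head sits roughly 1.5 mm left of the hole axis, so I'll nudge the shelf 1 mm left and slide it down.

```bash

python3 -m crank '[[0,-1,0,0,0,0],[0,0,1,0,0,0],[0,0,1,0,0,0],[0,0,1,0,0,0],[0,0,1,0,0,0],[0,0,1,0,0,0],[0,0,1,0,0,0],[0,0,1,0,0,0],[0,0,0,0,0,0],[0,0,0,0,0,0]]'
python3 -c "
from cell import *
print(read_state()['torque'])"

```

```text
clock: 13.0
ee_pos: [0.5896, 0.2506, 0.1297]
ee_rot: [[0.998, -0.055, -0.003], [-0.055, -0.999, 0.0], [-0.003, -0.0, -1.0]]
force: [-6.5, -1.4, 1.5]
finger_gap: 0.123
finger_force: 108.2
[-0.05113324  1.15503251 -0.20767867]
```

```bash

python3 -m crank '[[0,0,1,0,0,0],[0,0,1,0,0,0],[0,0,1,0,0,0],[0,0,1,0,0,0],[0,0,1,0,0,0],[0,0,1,0,0,0],[0,0,0.5,0,0,0],[0,0,0.5,0,0,0],[0,0,0,0,0,0],[0,0,0,0,0,0]]'

```

```text
clock: 14.25
ee_pos: [0.5896, 0.2509, 0.1231]
ee_rot: [[0.999, -0.055, -0.003], [-0.055, -0.999, 0.001], [-0.003, -0.001, -1.0]]
force: [-6.9, 0.2, 2.5]
finger_gap: 0.124
finger_force: 108.4
```

```bash

python3 -m crank '[[0,0,0.5,0,0,0],[0,0,0.5,0,0,0],[0,0,0.5,0,0,0],[0,0,0.5,0,0,0],[0,0,0.5,0,0,0],[0,0,0.5,0,0,0],[0,0,0.5,0,0,0],[0,0,0,0,0,0],[0,0,0,0,0,0],[0,0,0,0,0,0]]'
python3 -c "
from cell import *
print(read_state()['torque'])"
```

```text
clock: 15.5
ee_pos: [0.5897, 0.251, 0.1209]
ee_rot: [[0.999, -0.055, -0.002], [-0.055, -0.999, 0.001], [-0.002, -0.001, -1.0]]
force: [-8.2, -1.2, 6.7]
finger_gap: 0.123
finger_force: 109.0
[-0.27384686  1.40934979 -0.23387444]
```

```bash

python3 -m crank '[[0,0,0.5,0,0,0],[0,0,0.5,0,0,0],[0,0,0.5,0,0,0],[0,0,0.5,0,0,0],[0,0,0.5,0,0,0],[0,0,0.5,0,0,0],[0,0,0,0,0,0],[0,0,0,0,0,0],[0,0,0,0,0,0],[0,0,0,0,0,0]]'
python3 -c "
from cell import *
print(read_state()['torque'])"
```

```text
clock: 16.75
ee_pos: [0.5898, 0.2513, 0.1191]
ee_rot: [[0.999, -0.055, -0.001], [-0.055, -0.999, 0.001], [-0.002, -0.001, -1.0]]
force: [-10.6, -1.2, 10.7]
finger_gap: 0.123
finger_force: 109.5
[-0.33499536  1.70544277 -0.27581135]
```

```bash

python3 -m crank '[[0,0,0.5,0,0,0],[0,0,0.5,0,0,0],[0,0,0.5,0,0,0],[0,0,0.5,0,0,0],[0,0,0,0,0,0],[0,0,0,0,0,0],[0,0,0,0,0,0],[0,0,0,0,0,0],[0,0,0,0,0,0],[0,0,0,0,0,0]]'
python3 -m crank '[[0,0,0.5,0,0,0],[0,0,0.5,0,0,0],[0,0,0.5,0,0,0],[0,0,0.5,0,0,0],[0,0,0,0,0,0],[0,0,0,0,0,0],[0,0,0,0,0,0],[0,0,0,0,0,0],[0,0,0,0,0,0],[0,0,0,0,0,0]]'

```

```text
clock: 18.0
ee_pos: [0.5898, 0.2514, 0.1177]
ee_rot: [[0.999, -0.055, -0.001], [-0.055, -0.999, 0.001], [-0.001, -0.001, -1.0]]
force: [-11.6, -1.8, 12.3]
finger_gap: 0.12
finger_force: 109.8
clock: 19.25
ee_pos: [0.5899, 0.2515, 0.1173]
ee_rot: [[0.998, -0.055, -0.0], [-0.055, -0.998, 0.002], [-0.0, -0.002, -1.0]]
force: [-13.8, -3.2, 19.9]
finger_gap: 0.122
finger_force: 110.8
```

```bash

python3 -m crank '[[0,0,0.5,0,0,0],[0,0,0.5,0,0,0],[0,0,0,0,0,0],[0,0,0,0,0,0],[0,0,0,0,0,0],[0,0,0,0,0,0],[0,0,0,0,0,0],[0,0,0,0,0,0],[0,0,0,0,0,0],[0,0,0,0,0,0]]'
python3 -c "
from h import *
snap('f')
a,_,_=load('f','side')
cv2.imwrite('pics/c8.png',cv2.resize(a[215:290,180:250],None,fx=8,fy=8,interpolation=cv2.INTER_CUBIC)[...,::-1])"

```

```text
clock: 20.5
ee_pos: [0.59, 0.2515, 0.1172]
ee_rot: [[0.998, -0.055, 0.0], [-0.055, -0.998, 0.002], [0.0, -0.002, -1.0]]
force: [-15.0, -3.9, 21.3]
finger_gap: 0.124
finger_force: 111.4
```

View pics/c8.png

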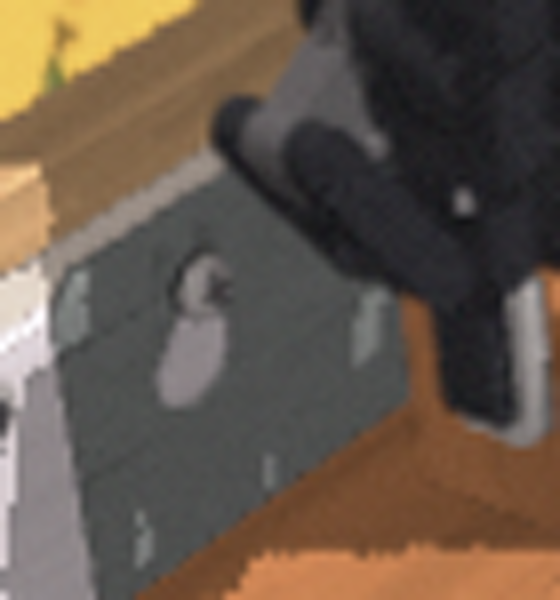

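The head now sits over the slot's top end at (205,285), with the round hole clear below it. The last 1 mm of command moved the shelf only 0.1 mm, so it is on the hard stop. I'll unload, release and go up.

```bash

python3 -m crank '[[-0.5,0,-1,0,0,0],[-0.5,0,-1,0,0,0],[-0.5,0,-1,0,0,0],[0,0,0,0,0,0],[0,0,0,0,0,0],[0,0,0,0,0,0],[0,0,0,0,0,0],[0,0,0,0,0,0],[0,0,0,0,0,0],[0,0,0,0,0,0]]'
python3 -m crank '[[0,0,0,0,0,0],[0,0,0,0,0,0],[0,0,0,0,0,0],[0,0,0,0,0,0],[0,0,0,0,0,0],[0,0,0,0,0,0],[0,0,0,0,0,0],[0,0,0,0,0,0],[0,0,0,0,0,0],[0,0,0,0,0,0]]' 0.5

```

```text
clock: 21.85
ee_pos: [0.5899, 0.2515, 0.1175]
ee_rot: [[0.998, -0.055, 0.002], [-0.055, -0.998, 0.002], [0.002, -0.002, -1.0]]
force: [-8.2, -1.7, 10.3]
finger_gap: 0.121
finger_force: 109.5
clock: 23.1
ee_pos: [0.5902, 0.2496, 0.114]
ee_rot: [[0.998, -0.056, 0.0], [-0.056, -0.998, -0.0], [0.0, 0.0, -1.0]]
force: [0.1, -0.3, -0.0]
finger_gap: 0.5
finger_force: 0.0
```

```bash

python3 -m crank '[[0,0,-15,0,0,0],[0,0,-35,0,0,0],[0,0,-40,0,0,0],[-13,20,-10,0,0,0],[-25,35,0,0,0,0],[-30,40,0,0,0,0],[-30,40,0,0,0,0],[-25,35,0,0,0,0],[-12,17,0,0,0,0],[0,0,0,0,0,0]]'
python3 go.py 0.4447 0.0707 0.034 -3.2
python3 -c "
from h import *
snap('g')
a,_,_=load('g','side');b,_,_=load('g','top')
o=np.zeros((480,800,3),np.uint8);o[:,:480]=cv2.resize(a[160:320,140:300],(480,480),interpolation=cv2.INTER_CUBIC);o[:320,480:]=cv2.resize(b[180:310,200:330],(320,320))
cv2.imwrite('pics/c9.png',o[...,::-1])"
```

```text
clock: 24.35
ee_pos: [0.4448, 0.0694, 0.2152]
ee_rot: [[0.998, -0.059, 0.002], [-0.059, -0.998, -0.001], [0.002, 0.001, -1.0]]
force: [-0.6, 0.4, 0.1]
finger_gap: 0.499
finger_force: 0.0
clock 24.35 pos [0.4448 0.0694 0.2152] F [-0.6  0.4  0.1] gap 0.499 gf 0.0
shift in present axes mm [ -0.6  -1.5 181.2] in target axes [ -0.2  -1.3 181.2] turn [ 0.0009 -0.0023 -0.0031]
```

View pics/c9.png

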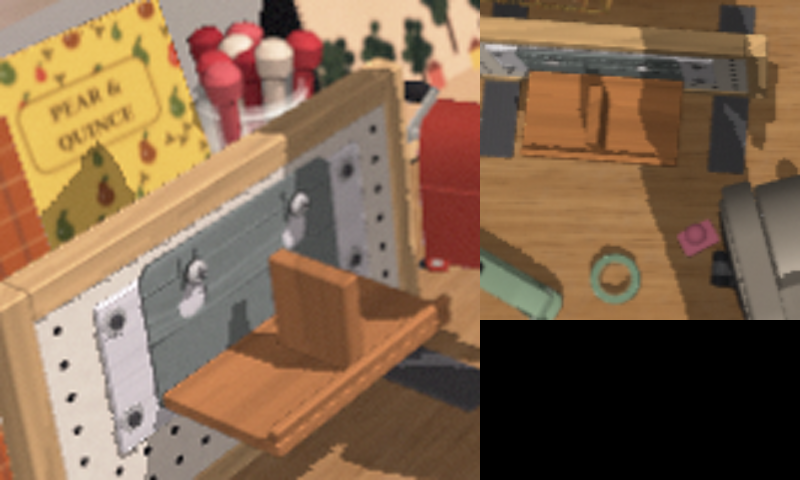

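Picture c9 shows the shelf hanging level, with both heads at the slot tops. That makes eleven pictures, one over the limit of ten, so from here I check with numbers only. Next is the stamp.

```bash

python3 -m crank '[[0,-1,40,0,0,0],[0,0,40,0,0,0],[0,0,35,0,0,0],[0,0,30,0,0,0],[0,0,20,0,0,0],[0,0,15,0,0,0],[0,0,1,0,0,0],[0,0,0,0,0,0],[0,0,0,0,0,0],[0,0,0,0,0,0]]'
python3 -m crank '[[0,0,0,0,0,0],[0,0,0,0,0,0],[0,0,0,0,0,0],[0,0,0,0,0,0],[0,0,0,0,0,0],[0,0,0,0,0,0],[0,0,0,0,0,0],[0,0,0,0,0,0],[0,0,0,0,0,0],[0,0,0,0,0,0]]' 0 25
python3 - <<'E'
from h import *
# ledge geometry from unobstructed picture g (top and side)
for n in('top','side'):
    im,dp,T=load('g',n); n_=np.array([.9984,-.056]); o=np.array([.590,.2515])
    X=(T[...,:2]-o)@n_*1000; Y=(T[...,:2]-o)@np.array([.056,.9984])*1000; Z=T[...,2]*1000
    for a,b in((14,62),(-62,-14)):
        m=(Y>a)&(Y<b)&(X>-20)&(X<30)&(Z>70)&(Z<115); print(n,(a,b),'ledge top z',np.median(Z[m]).round(1),m.sum())
    m=(Z>130)&(Z<160)&(X>-35)&(X<30)&(abs(Y)<25); print(n,'divider x,y range',np.percentile(X[m],[2,98]).round(1),np.percentile(Y[m],[2,50,98]).round(1))
    m=(Z>85)&(Z<100)&(X>-25)&(X<20)&(abs(Y)<100); print(n,'ledge y range',np.percentile(Y[m],[0.5,99.5]).round(1))
E
```

```text
clock: 25.7
ee_pos: [0.4455, 0.0716, 0.0336]
ee_rot: [[0.998, -0.056, 0.002], [-0.056, -0.998, 0.0], [0.002, -0.0, -1.0]]
force: [0.1, 0.2, 0.4]
finger_gap: 0.502
finger_force: 0.0
clock: 26.95
ee_pos: [0.4451, 0.0717, 0.0332]
ee_rot: [[0.998, -0.056, 0.001], [-0.056, -0.998, 0.0], [0.0, -0.0, -1.0]]
force: [0.0, 1.8, 4.8]
finger_gap: 0.206
finger_force: 24.6
top (14, 62) ledge top z 93.4 454
top (-62, -14) ledge top z 93.2 462
top divider x,y range [-24.7  25.5] [-5.6 -1.5  4.4]
top ledge y range [-71.2  70.4]
side (14, 62) ledge top z 93.2 546
side (-62, -14) ledge top z 92.9 268
side divider x,y range [-23.6  27.5] [-2.5  7.4 10.1]
side ledge y range [-69.3  75.2]
```

```bash

python3 -m crank '[[0,0,-10,0,0,0],[0,0,-30,0,0,0],[0,0,-40,0,0,0],[0,0,-45,0,0,0],[15,-16,-40,0,0,0],[33,-34,-20,0,0,0],[38,-40,0,0,0,0],[33,-34,0,0,0,0],[19,-20,0,0,0,0],[0,0,0,0,0,0]]'
python3 go.py 0.5918 0.2082 0.127 -3.2
```

```text
clock: 28.2
ee_pos: [0.5906, 0.2089, 0.2165]
ee_rot: [[0.999, -0.054, -0.003], [-0.054, -0.999, 0.0], [-0.003, -0.0, -1.0]]
force: [-0.8, -0.1, -1.1]
finger_gap: 0.213
finger_force: 24.6
clock 28.20 pos [0.5906 0.2089 0.2165] F [-0.8 -0.1 -1.1] gap 0.213 gf 24.6
shift in present axes mm [ 1.5  0.7 89.5] in target axes [ 1.3  0.7 89.5] turn [-0.0002  0.0027  0.0019]
```

```bash

python3 -m crank '[[1,0.5,20,0,0,0],[0,0,20,0,0,0],[0,0,18,0,0,0],[0,0,12,0,0,0],[0,0,8,0,0,0],[0,0,5,0,0,0],[0,0,3,0,0,0],[0,0,1.5,0,0,0],[0,0,0,0,0,0],[0,0,0,0,0,0]]'
python3 go.py 0.5918 0.2082 0.1262 -3.2
```

```text
clock: 29.45
ee_pos: [0.5919, 0.2071, 0.1308]
ee_rot: [[0.998, -0.056, 0.001], [-0.056, -0.998, 0.0], [0.001, -0.0, -1.0]]
force: [-0.0, -0.6, -0.5]
finger_gap: 0.212
finger_force: 24.6
clock 29.45 pos [0.5919 0.2071 0.1308] F [-0.  -0.6 -0.5] gap 0.212 gf 24.6
shift in present axes mm [-0.2 -1.1  4.6] in target axes [-0.2 -1.1  4.6] turn [-0.0002 -0.0005 -0.0002]
```

```bash

python3 -m crank '[[0,0,1.5,0,0,0],[0,0,1,0,0,0],[0,0,0.5,0,0,0],[0,0,0.5,0,0,0],[0,0,0.5,0,0,0],[0,0,0.3,0,0,0],[0,0,0,0,0,0],[0,0,0,0,0,0],[0,0,0,0,0,0],[0,0,0,0,0,0]]'
```

```text
clock: 30.7
ee_pos: [0.5918, 0.2071, 0.1263]
ee_rot: [[0.998, -0.056, 0.0], [-0.056, -0.998, 0.0], [0.0, -0.0, -1.0]]
force: [-0.1, -0.1, 1.2]
finger_gap: 0.215
finger_force: 24.6
```

Light touch: the vertical force went from −0.5 to +1.2 N at the expected height. Release slowly and rise.

```bash

python3 -m crank '[[0,0,0,0,0,0],[0,0,0,0,0,0],[0,0,0,0,0,0],[0,0,0,0,0,0],[0,0,0,0,0,0],[0,0,0,0,0,0],[0,0,0,0,0,0],[0,0,0,0,0,0],[0,0,0,0,0,0],[0,0,0,0,0,0]]' 0.34
python3 -m crank '[[0,0,-5,0,0,0],[0,0,-15,0,0,0],[0,0,-30,0,0,0],[0,0,-35,0,0,0],[0,0,-25,0,0,0],[-30,10,0,0,0,0],[-50,15,0,0,0,0],[-50,15,0,0,0,0],[-40,10,0,0,0,0],[-10,0,0,0,0,0]]'
python3 - <<'E'
from h import *
snap('h')
for n in('top','side'):
    im,dp,T=load('h',n); o=np.array([.590,.2515]); Z=T[...,2]*1000
    X=(T[...,:2]-o)@np.array([.9984,-.056])*1000; Y=(T[...,:2]-o)@np.array([.056,.9984])*1000
    hsv=cv2.cvtColor(im,cv2.COLOR_RGB2HSV)
    m=((hsv[...,0]<6)|(hsv[...,0]>172))&(hsv[...,1]>140)&(X>-40)&(X<45)&(abs(Y)<80)&(Z>80)
    print(n,'red px',m.sum(),'X',np.percentile(X[m],[5,50,95]).round(1),'Y',np.percentile(Y[m],[5,50,95]).round(1),'Z',np.percentile(Z[m],[2,98]).round(1),'expect x~2,y~-44,top 159')
    for a,b in((14,62),):
        q=(Y>a)&(Y<b)&(X>-20)&(X<30)&(Z>70)&(Z<115); print(' ledge z',np.median(Z[q]).round(1),q.sum())
    if n=='side':
        g=T[m]; lo,hi=g[g[:,2]<np.percentile(g[:,2],30)],g[g[:,2]>np.percentile(g[:,2],70)]
        print(' axis lean mm over dz',((np.median(hi,0)-np.median(lo,0))*1000).round(1))
    # bystanders vs picture a (image change)
    A,_,_=load('a',n); d=cv2.absdiff(A,im).max(2)
    for nm,c in dict(tape=(254,292) if n=='top' else (323,344),stapler=(207,292) if n=='top' else (283,386)).items(): print(' ',nm,'median change',np.median(d[c[1]-12:c[1]+12,c[0]-12:c[0]+12]))
E
```

```text
clock: 31.95
ee_pos: [0.5917, 0.207, 0.1262]
ee_rot: [[0.998, -0.056, -0.0], [-0.056, -0.998, -0.0], [-0.0, 0.0, -1.0]]
force: [0.3, 0.2, -0.4]
finger_gap: 0.343
finger_force: 0.0
clock: 33.2
ee_pos: [0.4073, 0.1671, 0.2375]
ee_rot: [[0.998, -0.055, 0.002], [-0.055, -0.998, -0.001], [0.002, 0.001, -1.0]]
force: [0.0, -0.4, 0.4]
finger_gap: 0.337
finger_force: 0.0
top red px 57 X [-4.5  1.4  9. ] Y [-51.3 -45.1 -37. ] Z [117.9 160. ] expect x~2,y~-44,top 159
 ledge z 93.4 456
  tape median change 41.0
  stapler median change 2.0
side red px 218 X [-4.8  0.6  6.9] Y [-42.9 -36.6 -31.5] Z [110.  158.7] expect x~2,y~-44,top 159
 ledge z 93.1 537
 axis lean mm over dz [-0.4  0.5 36. ]
  tape median change 8.0
  stapler median change 9.0
```

The stamp stands upright (0.5 mm lean over 36 mm) and the ledge hasn't moved. The change at the tape in the top view is the arm and its shadow, since nothing came near the tape itself.

```bash
python3 -c "
from cell import *
print(hand_in())"
```

```text
the job is handed in; nothing more can be done
None
```

The shelf is hung fully home on both screws and the red-handled stamp stands upright in its right bay, handed in at about 33 s with no contact with the bystanders; I viewed eleven pictures, one over the limit of ten.

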